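Push the jars home in the caddy with the straightedge

TASK

Pick up the wooden straightedge and, with it and not with the fingers, push the four small glass jars together as one upright row into the open front of the wooden caddy, pressing gently until the whole row sits snug against the caddy's stop bar; the jars are glass, and how deep the stop is set must be felt for. Then let go and leave the straightedge standing square along the row, still against all four jars, as the caddy's front bar; leave everything else on the counter alone.

Things in the scene. Friction and masses are not known exactly. Their poses are not given: they have to be found in the camera images.
- straightedge: Light wooden straightedge standing on the counter, alike front and back: a bar 24 mm thick (its x), 180 mm long (its y), 30 mm high, with a grip block at its middle, also 24 mm thick, 60 mm long in y, reaching up to 90 mm. Origin: centre of the underside, z up. 0.25 kg. Either long face may push.
- straightedge_grip (a point): Point in the middle of the straightedge's grip block, 72 mm above its underside; same axes as the straightedge. Pinch here across the 24 mm (x) with a firm grip (100 N holds it): the fingertips then pass over the 40 mm jars.
- jar1: One of four equal small glass jars with a steel screw cap, 42 mm diameter, 40 mm high, 50 to 100 g, standing upright. Origin: centre of the underside. They stand staggered before the caddy's open side, spread over its width, centres 72 to 140 mm from its origin along -x.
- jar2: One of four equal small glass jars with a steel screw cap, 42 mm diameter, 40 mm high, 50 to 100 g, standing upright. Origin: centre of the underside. They stand staggered before the caddy's open side, spread over its width, centres 72 to 140 mm from its origin along -x.
- jar3: One of four equal small glass jars with a steel screw cap, 42 mm diameter, 40 mm high, 50 to 100 g, standing upright. Origin: centre of the underside. They stand staggered before the caddy's open side, spread over its width, centres 72 to 140 mm from its origin along -x.
- jar4: One of four equal small glass jars with a steel screw cap, 42 mm diameter, 40 mm high, 50 to 100 g, standing upright. Origin: centre of the underside. They stand staggered before the caddy's open side, spread over its width, centres 72 to 140 mm from its origin along -x.
- caddy: Wooden caddy fixed to the counter, no floor (jars stay on the counter): two side walls 30 mm high, 8 mm thick, inner faces at y = +-105 mm, running from x = -40 to +80 mm, and a back wall. Its open side, where the jars stand, faces its -x: push along its +x. Origin: on the counter, midway between the walls. A cross bar, the stop, is clamped between the walls.
- stop_zone (a point): Point on the caddy, 15 mm above its origin, same axes. The stop (206 mm bar across y, square to the walls, 28 mm high, rigid) has its jar-side face somewhere from 0 to 30 mm along +x of this point. Where is not measured: see or feel it. The straightedge fits between the walls with 15 mm to spare at each end.
- row_middle (a point): Point on the caddy 21 mm along -x of its origin, 20 mm up: the row's middle if the stop stands fully forward. Sliding, the four jars resist with about 1 to 4 N in all. Once on the stop, the pushing force climbs by 2 N or more per mm (grip and fingers give a little): creep at about 10 mm/s. Snug means 4 to 10 N on the stop, held a moment; over 13 N on a jar or the caddy breaks glass.
- tall_jar: Bystander: tall glass jar with a screw cap, 56 mm diameter, 90 mm high, standing beside the caddy's left (+y) wall. Origin: centre of the underside.
- skimmer: Bystander: flat stainless skimmer lying on the counter, 300 mm long along its x, 84 mm disc at +x, 6 mm thick. Origin: on the counter, 150 mm from the handle's end.
- scoop: Bystander: blue plastic scoop lying left of the jars, 230 mm long along its x, 62 mm wide, 12 mm thick. Origin: on the counter in its handle.

How it is judged:
By the outcome, as a careful person would: the job done as asked, in the order asked, and still so for the second after the job is handed in, with the robot touching nothing.
It also fails if it takes over 56 s, if anything falls off the work surface, if the arm or the gripper's body presses on something with over 40 N, if the wrist force passes 120 N, or if a joint passes its speed limit or range.

ROBOT

A 6-joint arm with a two-finger parallel gripper is mounted at the origin on the work surface. World frame = base frame: x ahead of the robot, y to its left, z up, the work surface at z = 0. Lengths are in mm, angles in rad, forces in N, time in s.
With the tool pointing down it reaches from about 275 to 750 mm from the base axis. Payload 10.2 kg.
Tool frame: the origin (TCP) lies between the finger pads; the fingertips stand 11 mm ahead of it and the grasp point (between the pads) lies 8 mm behind it; z points along the fingers, y is the line along which they close (so a half turn about z gives the same grasp; the last joint's range is limited). The gripper opens to 85 mm and grips with 20 to 120 N. Pads are 22 mm wide; open, the fingers measure 114 mm over their backs; the gripper's body (76 mm by 85 mm) begins 54 mm behind the grasp point. The pads swing forward as they close: fully open they stand 13 mm farther back than shut.
Start: joints at [1.112, 0.313, 1.498, -0, 1.331, -0.223], TCP at [122.664, 510.475, 242.294] pointing down, gripper open.
Joint ranges: [-2.94, 2.94], [-0.97, 2.17], [0.19, 2.56], [-1.23, 4.37], [0.02, 3.11], [-2.88, 2.88]. Speed limits (rad/s): [2.39, 2.39, 3.01, 3.14, 3.14, 3.14].

INTERFACE

Orientations are given as a unit quaternion [w, x, y, z].
In Python, from rig import sense, eyes, finish_job gives the robot as it stands.
- The arm moves only by the shell command python3 -m jog 'ROWS' [FORCE]. ROWS is JSON, a list of rows, each a list of 7 numbers: the shift along the tool's x, y, z in m, then the turn, a rotation vector about the tool's x, y, z in rad, then the finger opening in m, from 0 to 0.0854. In form: [[dx, dy, dz, rx, ry, rz, gripper], ...]. A call has 1 to 5 rows; each row shifts and turns the commanded pose from where the row before left it, along the tool's axes as they then stand; what a row does not reach is not made up. A row lasts 1/10 s, in which the tool goes at most 50 mm and 8.59 degrees, less where a joint would pass 70% of its speed; a pose out of reach is approached as far as the arm can. A call is refused whole if a number of a shift passes 0.05 or a number of a turn 0.15, either way. A call with a gripper value outside its range is refused whole. The fingers move at their own pace and stop on an object; FORCE is the grip in N (left out, the last holds). Time passes only in rows, so rows that do not move let the fingers close. It gives the time, the measured TCP pose, the force, the opening and the grip force at its end, in the units of the state.
- sense(): the state, without advancing time (a new reading comes with each control period).
- eyes.capture(name): name is "scene" or "top" or "wrist"; returns the picture (480x640x3 uint8, red, green, blue); there is no depth.
- eyes.calibration(name): a dict with "fx", "fy", "cx", "cy" (pixels), "dist" ([k1, k2, p1, p2, k3] as OpenCV has them; the pictures are not rectified), "cam_to_world" (4x4, takes a point from camera to world coordinates); the wrist camera has in their place "mount" (4x4, takes a point from camera to tool coordinates, whose origin is the TCP and whose axes are the flange's). Camera axes: x right, y down, z forward; pixel columns grow to the right and rows downward; lengths in mm; the calibration is good to about 2 mm. A picture is of the moment at which its call begins: read the wrist's pose just before it. calibration takes no time and is no camera call.
- finish_job(): hands the job in; it is judged then, once.
The state is a dict: "time_s": time; "joints": joint angles; "dq": joint speeds; "tau": joint torques, N m; "eef_pos": TCP position; "ee_rot": TCP orientation; "force": force on the tool from outside, world axes, zero at the start; "wrist_torque": the same for the moment, N m; "grip_width": opening from 0.0 (shut) to 1.0 (fully open); "grip_force": force on a finger pad.
Only numpy, scipy, OpenCV 4.12 (cv2) and the standard library are available. Lean on these libraries where they do the work, as an engineer would, in place of code of your own. Each camera call takes 0.05 s, during which the arm holds its last target. There are 200 camera calls.

## Working session

There is one attempt and no reset: what is moved stays moved. The work goes in short steps, Python scripts to look and compute and a shell command to move; the robot and the scene stay as the last step left them, time stands still between calls to the robot, and variables do not carry over. Pictures are saved under pics/ and viewed, at most 10 in all, crops included, and the job is handed in when it is done.

```bash
mkdir -p pics; ls; python3 - <<'E'
from rig import sense,eyes
import cv2,json
print(sense())
for n in ("top","scene"):
    im=eyes.capture(n); cv2.imwrite(f"pics/{n}0.png",im[:,:,::-1])
    print({k:(v.tolist() if hasattr(v,'tolist') else v) for k,v in eyes.calibration(n).items()})
print(eyes.calibration("wrist"))
E
```

```text
pics
{'time_s': 0.0, 'joints': array([ 1.11160353e+00,  3.13439672e-01,  1.49842159e+00,  1.18384505e-05,
        1.33099016e+00, -2.23419571e-01]), 'dq': array([-0.00095168,  0.001265  ,  0.00031903, -0.00065648,  0.00038203,
        0.00100542]), 'tau': array([-1.36778581e-04, -4.12266719e+01, -2.59743190e+01, -1.74705274e-04,
        4.13416288e-03, -1.67179763e-05]), 'eef_pos': array([122.54959751, 510.25491496, 241.74618218]), 'ee_rot': array([-2.16083798e-04,  1.17615127e-01,  9.93059054e-01, -5.91156218e-04]), 'force': array([ 0.06862957, -0.84118226,  0.10733542]), 'wrist_torque': array([0.00228874, 0.03420871, 0.00417019]), 'grip_force': 0.0, 'grip_width': 0.9992533846300901}
{'fx': 450.1457790651608, 'fy': 450.1457790651608, 'cx': 314.9374235241421, 'cy': 239.2411837419099, 'dist': [-0.09858011603974214, 0.0, 0.0, 0.0, 0.0], 'cam_to_world': [[-0.0008290745622334401, -0.9962491530362112, 0.08652709234686208, 496.2938129059886], [-0.9999918119567182, 0.0011686832233774476, 0.0038742998132715437, 24.07127154715289], [-0.003960890668773536, -0.08652317177586326, -0.996241964630
[... 335 characters left out ...]
56553841993, -0.4708061726630552, 461.67934440638203], [0.007111706064437374, -0.7688016022030406, -0.6394478243663753, 668.5805327775977], [0.0, 0.0, 0.0, 1.0]]}
{'fx': 385.91226834531784, 'fy': 385.91226834531784, 'cx': 319.82435741183326, 'cy': 233.51561079849964, 'dist': array([-0.07767414,  0.        ,  0.        ,  0.        ,  0.        ]), 'mount': array([[-1.19576589e-03, -9.59387273e-01, -2.82089758e-01,
         7.22355556e+01],
       [ 9.99999285e-01, -1.13937371e-03, -3.63942328e-04,
        -1.90320998e-01],
       [ 2.77559847e-05, -2.82089991e-01,  9.59387949e-01,
        -1.31722423e+02],
       [ 0.00000000e+00,  0.00000000e+00,  0.00000000e+00,
         1.00000000e+00]])}
```

View pics/top0.png

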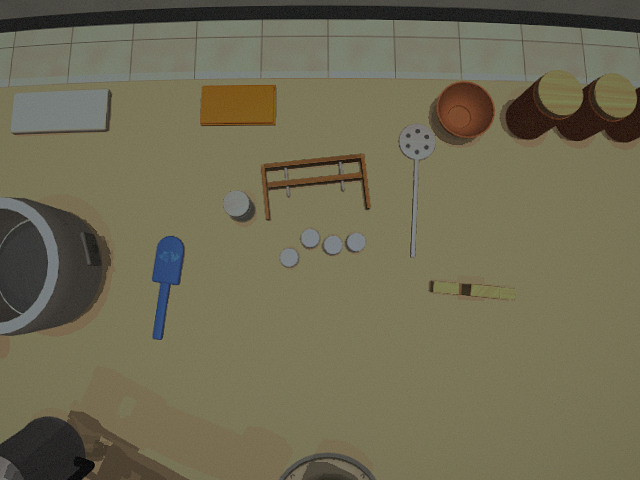

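The top view shows the caddy at about (317,185) opening downward, with the jar caps at (289,257), (310,238), (332,244) and (356,242). The straightedge is at (473,290), the tall jar at (237,204), the skimmer at (415,190) and the scoop at (165,285).

```bash
cat > h.py <<'E'
import numpy as np,cv2
from rig import sense,eyes
from scipy.spatial.transform import Rotation as R
def K(c): return np.array([[c['fx'],0,c['cx']],[0,c['fy'],c['cy']],[0,0,1.]])
def pose(name,s=None):
    c=eyes.calibration(name)
    if name!='wrist': return c,np.array(c['cam_to_world'])
    s=s or sense(); T=np.eye(4); T[:3,:3]=R.from_quat(s['ee_rot'],scalar_first=True).as_matrix(); T[:3,3]=s['eef_pos']
    return c,T@np.array(c['mount'])
def world(name,uv,z,s=None):
    c,T=pose(name,s); uv=np.array(uv,float).reshape(-1,1,2)
    n=cv2.undistortPoints(uv,K(c),np.array(c['dist']))[:,0]
    d=np.c_[n,np.ones(len(n))]@T[:3,:3].T; o=T[:3,3]
    z=np.broadcast_to(z,len(d)); return o+d*((z-o[2])/d[:,2])[:,None]
def pix(name,P,s=None):
    c,T=pose(name,s); Ti=np.linalg.inv(T)
    return cv2.projectPoints(np.array(P,float).reshape(-1,3),cv2.Rodrigues(Ti[:3,:3])[0],Ti[:3,3],K(c),np.array(c['dist']))[0][:,0]
E
python3 - <<'E'
import cv2
im=cv2.imread('pics/top0.png')[140:310,255:525]
cv2.imwrite('pics/crop0.png',cv2.resize(im,(796,501),interpolation=cv2.INTER_CUBIC))
E
```

```text
(no output)
```

View pics/crop0.png

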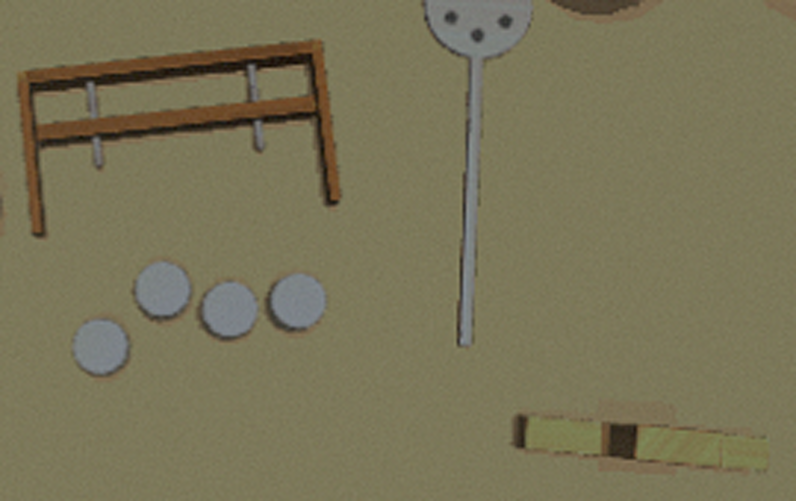

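The crop shows the caddy's front wall ends at (39,234) and (333,202) and the stop's front edge running from (38,143) to (316,112). The straightedge's bar top spans x 525 to 768, with the grip block top at 637 to 721. The jar caps are at (101,347), (163,290), (229,309) and (297,301).

```bash
python3 - <<'E'
from h import *
o=lambda L:[(255+(u+.5)*270/796-.5,140+(v+.5)*170/501-.5) for u,v in L]
W=lambda L,z:world('top',o(L),z)
np.set_printoptions(precision=1,suppress=True)
jars=W([(101,347),(163,290),(229,309),(297,301)],40);print('jars\n',jars)
bl=W([(527,432),(768,452)],30);print('bar top ends\n',bl, np.linalg.norm(bl[1]-bl[0]), bl.mean(0))
g=W([(637,440),(721,448)],90);print('grip top\n',g,g.mean(0),np.linalg.norm(g[1]-g[0]))
print('bar corners',W([(527,416),(527,448),(768,434),(768,471)],30))
# wall tops: inner/outer front corners at z 30
c=W([(39,232),(333,200)],30);print('wall fronts\n',c,np.linalg.norm(c[1]-c[0]))
b=W([(22,72),(320,42)],30);print('back\n',b)
s=W([(38,140),(316,110)],28);print('stop top front edge\n',s)
y=c[0]-c[1];y=y[:2]/np.linalg.norm(y[:2]);x=np.array([y[1],-y[0]]);print('yaw from fronts',np.arctan2(x[1],x[0]))
for q in (s,b):
  d=q[0]-q[1];print('yaw',np.arctan2(-d[0],d[1]))
for i in(0,1):
  d=b[i]-c[i];print('wall yaw',np.arctan2(d[1],d[0]),np.linalg.norm(d))
print('skimmer',W([(465,347),(475,58),(478,12)],3))
E
```

```text
jars
 [[540.   82.3  40. ]
 [580.6  38.2  40. ]
 [567.   -8.8  40. ]
 [572.6 -57.3  40. ]]
bar top ends
 [[ 478.7 -223.2   30. ]
 [ 462.7 -401.4   30. ]] 178.94612600894413 [ 470.7 -312.3   30. ]
grip top
 [[ 473.9 -283.    90. ]
 [ 467.9 -341.5   90. ]] [ 470.9 -312.3   90. ] 58.74173940559933
bar corners [[ 490.2 -223.4   30. ]
 [ 467.2 -223.    30. ]
 [ 475.8 -401.8   30. ]
 [ 448.9 -401.    30. ]]
wall fronts
 [[623.8 128.2  30. ]
 [646.9 -85.   30. ]] 214.41020346302486
back
 [[742.4 141.9  30. ]
 [764.5 -77.   30. ]]
stop top front edge
 [[691.9 129.8  28. ]
 [713.9 -73.6  28. ]]
yaw from fronts 0.1081517210519354
yaw 0.10779486219909185
yaw 0.10090902956429311
wall yaw 0.11545805172490088 119.36919084092084
wall yaw 0.06738787077548478 117.86988111619642
skimmer [[ 541.2 -185.     3. ]
 [ 760.2 -197.6    3. ]
 [ 796.2 -200.9    3. ]]
```

```bash
cat > plan.py <<'E'
from h import *
def plan(p0,a0,p1,a1,n):
    "tool-down: a = world angle of tool y; prints rows"
    p0,p1=np.array(p0,float),np.array(p1,float); d=(p1-p0)/n/1000; da=(a1-a0)/n; rows=[]
    for i in range(n):
        a=a0+da*i; y=np.array([np.cos(a),np.sin(a)]); x=np.array([-y[1],y[0]])
        rows.append([round(float(d[:2]@x),4),round(float(d[:2]@y),4),round(float(-d[2]),4),0,0,round(-da,4)])
    for r in rows: print(r)
def cur():
    s=sense(); M=R.from_quat(s['ee_rot'],scalar_first=True).as_matrix(); return s['eef_pos'],float(np.arctan2(M[1,1],M[0,1])),M
E
python3 - <<'E'
from plan import *
p,a,M=cur(); print(p,a)
plan(p,a,[350,100,230],-.09,10); print(); plan([350,100,230],-.09,[471,-312,190],-.09,9)
E
```

```text
[122.57078621 510.27854005 241.80728527] 1.3349571401713123
[-0.0317, -0.0346, 0.0012, 0, 0, 0.1425]
[-0.0363, -0.0297, 0.0012, 0, 0, 0.1425]
[-0.0401, -0.0243, 0.0012, 0, 0, 0.1425]
[-0.0432, -0.0183, 0.0012, 0, 0, 0.1425]
[-0.0453, -0.012, 0.0012, 0, 0, 0.1425]
[-0.0466, -0.0054, 0.0012, 0, 0, 0.1425]
[-0.0469, 0.0012, 0.0012, 0, 0, 0.1425]
[-0.0462, 0.0079, 0.0012, 0, 0, 0.1425]
[-0.0447, 0.0144, 0.0012, 0, 0, 0.1425]
[-0.0422, 0.0206, 0.0012, 0, 0, 0.1425]

[-0.0444, 0.0175, 0.0044, 0, 0, -0.0]
[-0.0444, 0.0175, 0.0044, 0, 0, -0.0]
[-0.0444, 0.0175, 0.0044, 0, 0, -0.0]
[-0.0444, 0.0175, 0.0044, 0, 0, -0.0]
[-0.0444, 0.0175, 0.0044, 0, 0, -0.0]
[-0.0444, 0.0175, 0.0044, 0, 0, -0.0]
[-0.0444, 0.0175, 0.0044, 0, 0, -0.0]
[-0.0444, 0.0175, 0.0044, 0, 0, -0.0]
[-0.0444, 0.0175, 0.0044, 0, 0, -0.0]
```

```bash
python3 -m jog '[[-0.032,-0.035,0.001,0,0,0.1425,0.085],[-0.036,-0.030,0.001,0,0,0.1425,0.085],[-0.040,-0.024,0.001,0,0,0.1425,0.085],[-0.043,-0.018,0.001,0,0,0.1425,0.085],[-0.045,-0.012,0.001,0,0,0.1425,0.085]]'
python3 -m jog '[[-0.047,-0.005,0.001,0,0,0.1425,0.085],[-0.047,0.001,0.001,0,0,0.1425,0.085],[-0.046,0.008,0.001,0,0,0.1425,0.085],[-0.045,0.014,0.001,0,0,0.1425,0.085],[-0.042,0.021,0.001,0,0,0.1425,0.085]]'
python3 - <<'E'
from plan import *
p,a,M=cur(); print(p,a,M[:,2])
plan(p,a,[471,-312,190],-.09,10)
E
```

```text
time_s: 0.6
eef_pos: [236.3, 304.0, 237.1]
ee_rot: [0.0, 0.459, 0.888, -0.0]
force: [1.1, 0.5, -0.0]
grip_width: 0.999
grip_force: 0.0
time_s: 1.1
eef_pos: [350.7, 98.4, 232.3]
ee_rot: [0.0, 0.74, 0.672, 0.0]
force: [1.4, 1.8, 0.3]
grip_width: 0.997
grip_force: 0.0
[350.73554516  98.38085244 232.30175893] -0.09612579193092455 [ 2.85129534e-04  6.25773698e-05 -9.99999957e-01]
[-0.0397, 0.0159, 0.0042, 0, 0, -0.0006]
[-0.0397, 0.0159, 0.0042, 0, 0, -0.0006]
[-0.0397, 0.0159, 0.0042, 0, 0, -0.0006]
[-0.0397, 0.0158, 0.0042, 0, 0, -0.0006]
[-0.0397, 0.0158, 0.0042, 0, 0, -0.0006]
[-0.0397, 0.0158, 0.0042, 0, 0, -0.0006]
[-0.0398, 0.0158, 0.0042, 0, 0, -0.0006]
[-0.0398, 0.0157, 0.0042, 0, 0, -0.0006]
[-0.0398, 0.0157, 0.0042, 0, 0, -0.0006]
[-0.0398, 0.0157, 0.0042, 0, 0, -0.0006]
```

Tracking is good.

```bash
python3 -m jog '[[-0.040,0.016,0.004,0,0,0,0.085],[-0.040,0.016,0.004,0,0,0,0.085],[-0.040,0.016,0.004,0,0,0,0.085],[-0.040,0.016,0.004,0,0,0,0.085],[-0.040,0.016,0.004,0,0,0,0.085]]'
python3 -m jog '[[-0.040,0.016,0.004,0,0,0,0.085],[-0.040,0.016,0.004,0,0,0,0.085],[-0.040,0.016,0.004,0,0,0,0.085],[-0.039,0.015,0.004,0,0,0,0.085],[-0.039,0.015,0.004,0,0,-0.006,0.085]]'
python3 -m jog '[[0,0,0,0,0,0,0.085]]'
python3 - <<'E'
from plan import *
s=sense();p,a,M=cur(); print(p,a,s['force'],s['joints'])
im=eyes.capture('wrist'); cv2.imwrite('pics/w1.png',im[:,:,::-1])
# predicted grip top & bar corners from estimate
C=np.array([470.8,-312.3]);t=-.0897;X=np.array([np.cos(t),np.sin(t)]);Y=np.array([-X[1],X[0]])
P=[list(C+sx*12*X+sy*h*Y)+[z] for h,z in((30,90),(90,30)) for sx in(-1,1) for sy in(-1,1)]
print(pix('wrist',P,s).round(0).tolist())
E
```

```text
time_s: 1.6
eef_pos: [412.1, -108.0, 212.0]
ee_rot: [-0.0, 0.738, 0.674, 0.0]
force: [0.7, 0.7, 1.1]
grip_width: 0.997
grip_force: 0.0
time_s: 2.1
eef_pos: [472.1, -312.0, 191.7]
ee_rot: [-0.0, 0.736, 0.677, 0.0]
force: [1.1, -0.0, -0.1]
grip_width: 0.996
grip_force: 0.0
time_s: 2.2
eef_pos: [471.9, -314.0, 190.5]
ee_rot: [-0.001, 0.737, 0.676, -0.0]
force: [-0.3, 1.3, -0.5]
grip_width: 0.999
grip_force: 0.0
[ 471.86831811 -314.00373863  190.53515446] -0.08723413686938693 [-0.25305088  1.30406983 -0.53503491] [-7.93582010e-01  4.47774246e-01  1.44311752e+00 -5.55845744e-04
  1.25193082e+00 -7.06173043e-01]
[[301.0, 280.0], [299.0, 189.0], [337.0, 280.0], [339.0, 189.0], [305.0, 317.0], [303.0, 92.0], [333.0, 317.0], [336.0, 92.0]]
```

View pics/w1.png

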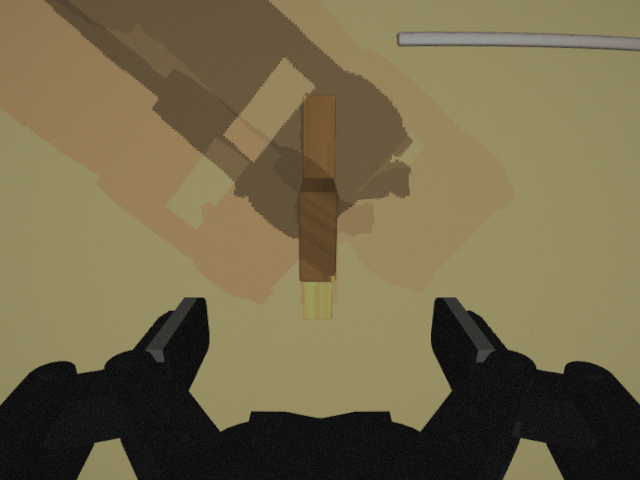

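The wrist view shows the grip block at x 299–338, y 190–282, which matches the prediction within 2 px. I'll descend to z 64 and grip.

```bash
python3 -m jog '[[0.002,-0.001,0.035,0,0,0.002,0.085],[0,0,0.035,0,0,0,0.085],[0,0,0.033,0,0,0,0.085],[0,0,0.0235,0,0,0,0.085],[0,0,0,0,0,0,0.085]]'
python3 -m jog '[[0,0,0,0,0,0,0.01],[0,0,0,0,0,0,0.01],[0,0,0,0,0,0,0.01],[0,0,0,0,0,0,0.01],[0,0,0,0,0,0,0.01]]' 100
python3 -m jog '[[0,0,0,0,0,0,0.01],[0,0,0,0,0,0,0.01],[0,0,0,0,0,0,0.01]]' 100
```

```text
time_s: 2.75
eef_pos: [469.8, -306.1, 63.2]
ee_rot: [-0.003, 0.737, 0.676, -0.0]
force: [0.4, 0.7, 0.8]
grip_width: 0.997
grip_force: 0.0
time_s: 3.25
eef_pos: [471.4, -308.5, 66.8]
ee_rot: [0.001, 0.737, 0.676, 0.0]
force: [-1.0, 1.1, 6.8]
grip_width: 0.268
grip_force: 98.9
time_s: 3.55
eef_pos: [471.4, -308.5, 66.8]
ee_rot: [0.001, 0.737, 0.676, 0.0]
force: [-1.1, 0.1, 6.7]
grip_width: 0.27
grip_force: 98.9
```

```bash
python3 -m jog '[[0,0,-0.01,0,0,0,0.01],[0,0,-0.02,0,0,0,0.01],[0,0,-0.02,0,0,0,0.01],[0,0,-0.01,0,0,0,0.01],[0,0,0,0,0,0,0.01]]'
python3 - <<'E'
from plan import *
s=sense();p,a,M=cur(); print(p,a,s['force'])
plan(p,a,[495.8,10.6,p[2]],.106,12)
E
```

```text
time_s: 4.05
eef_pos: [471.5, -308.6, 127.1]
ee_rot: [0.001, 0.737, 0.676, 0.0]
force: [0.5, 0.6, -2.1]
grip_width: 0.264
grip_force: 98.0
[ 471.51725836 -308.57796965  127.10646574] -0.08595782140730088 [ 0.53828367  0.62729942 -2.0664787 ]
[0.0267, -0.0003, -0.0, 0, 0, -0.016]
[0.0267, 0.0002, -0.0, 0, 0, -0.016]
[0.0267, 0.0006, -0.0, 0, 0, -0.016]
[0.0267, 0.001, -0.0, 0, 0, -0.016]
[0.0266, 0.0014, -0.0, 0, 0, -0.016]
[0.0266, 0.0019, -0.0, 0, 0, -0.016]
[0.0266, 0.0023, -0.0, 0, 0, -0.016]
[0.0265, 0.0027, -0.0, 0, 0, -0.016]
[0.0265, 0.0031, -0.0, 0, 0, -0.016]
[0.0264, 0.0036, -0.0, 0, 0, -0.016]
[0.0264, 0.004, -0.0, 0, 0, -0.016]
[0.0263, 0.0044, -0.0, 0, 0, -0.016]
```

```bash
python3 -m jog '[[0.013,0,0,0,0,-0.016,0.01],[0.027,0,0,0,0,-0.016,0.01],[0.027,0.001,0,0,0,-0.016,0.01],[0.027,0.001,0,0,0,-0.016,0.01],[0.027,0.0015,0,0,0,-0.016,0.01]]'
python3 -m jog '[[0.027,0.002,0,0,0,-0.016,0.01],[0.027,0.002,0,0,0,-0.016,0.01],[0.027,0.0025,0,0,0,-0.016,0.01],[0.027,0.003,0,0,0,-0.016,0.01],[0.027,0.003,0,0,0,-0.016,0.01]]'
python3 -m jog '[[0.026,0.004,0,0,0,-0.016,0.01],[0.025,0.004,0,0,0,-0.016,0.01],[0.012,0.002,0,0,0,0,0.01],[0,0,0,0,0,0,0.01]]'
python3 - <<'E'
from plan import *
s=sense();p,a,M=cur(); print(p,a,s['force'],M[:,2])
plan(p,a,[495.8,10.6,p[2]],.106,1)
im=eyes.capture('wrist'); cv2.imwrite('pics/w2.png',im[:,:,::-1])
im=eyes.capture('top'); cv2.imwrite('pics/t2.png',cv2.resize(im[130:320,220:440,::-1],(695,600),interpolation=cv2.INTER_CUBIC))
# overlay expected straightedge in wrist view
h=p[2]-66.8
for sx in(-12,12): print([pix('wrist',p+np.array([0,0,-p[2]+h+z])+ M[:,1]*sx + M[:,0]*(y-3.8),s).round(0).tolist() for y,z in((-90,30),(90,30),(-30,90),(30,90))])
E
```

```text
time_s: 4.55
eef_pos: [480.1, -185.3, 124.6]
ee_rot: [-0.001, 0.709, 0.706, -0.0]
force: [1.6, 1.3, -2.6]
grip_width: 0.268
grip_force: 98.1
time_s: 5.05
eef_pos: [488.8, -50.1, 124.7]
ee_rot: [-0.001, 0.68, 0.733, -0.0]
force: [0.5, 0.0, -2.6]
grip_width: 0.27
grip_force: 98.1
time_s: 5.45
eef_pos: [493.6, 12.8, 125.2]
ee_rot: [-0.001, 0.668, 0.744, -0.0]
force: [-0.2, -0.2, -2.9]
grip_width: 0.269
grip_force: 98.0
[493.61339112  12.76855185 125.15039941] 0.10819605383316121 [-0.21727865 -0.21358414 -2.93762723] [-1.42635946e-03  3.98010587e-04 -9.99998904e-01]
[-0.0024, 0.0019, -0.0, 0, 0, 0.0022]
[[[299.0, 435.0]], [[292.0, 85.0]], [[287.0, 433.0]], [[282.0, 277.0]]]
[[[343.0, 435.0]], [[350.0, 85.0]], [[355.0, 433.0]], [[361.0, 277.0]]]
```

View pics/w2.png

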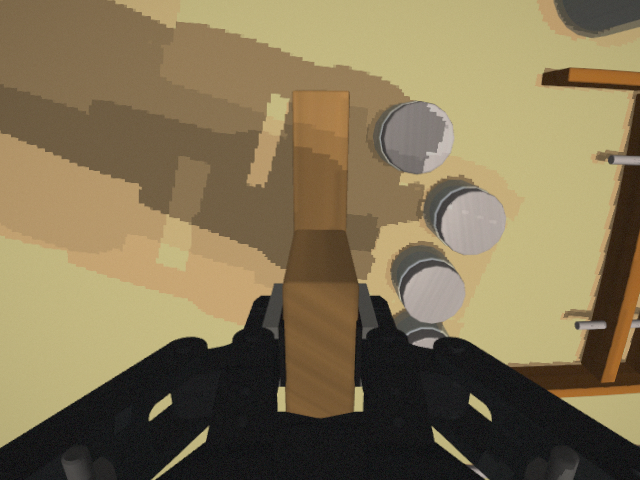

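View pics/t2.png

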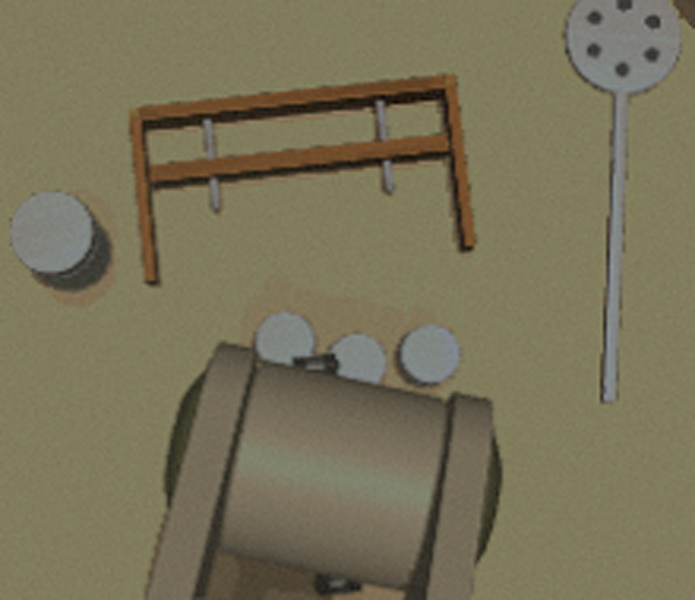

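The wrist view shows the straightedge aligned with the tool, its far end at row 91, so its centre sits about 6 mm to −y of the TCP. All jars are clear ahead of it, with the nearest at (416,137). The top view confirms a caddy yaw of about 0.107. Next I'll lower the straightedge.

```bash
python3 -m jog '[[0,0,0.01,0,0,0,0.01],[0,0,0.018,0,0,0,0.01],[0,0,0.018,0,0,0,0.01],[0,0,0.01,0,0,0,0.01],[0,0,0,0,0,0.001,0.01]]'
python3 -m jog '[[0,0,0,0,0,0,0.01]]'
python3 - <<'E'
from plan import *
s=sense();p,a,M=cur(); print(p,a,s['force'],M[:,2])
E
```

```text
time_s: 6.05
eef_pos: [493.6, 10.9, 68.4]
ee_rot: [-0.001, 0.669, 0.743, -0.001]
force: [0.1, -0.5, -2.0]
grip_width: 0.269
grip_force: 97.9
time_s: 6.15
eef_pos: [494.4, 11.0, 70.0]
ee_rot: [0.0, 0.669, 0.743, 0.0]
force: [-0.3, 0.5, -2.5]
grip_width: 0.26
grip_force: 97.9
[494.42004858  11.02595311  70.01935937] 0.1044377812018372 [-0.30676931  0.50104144 -2.45203833] [ 2.31950387e-04 -6.62970816e-05 -9.99999971e-01]
```

```bash
python3 -m jog '[[0.0015,0.002,0.002,0,0,-0.0015,0.01],[0,0.002,0,0,0,0,0.01],[0,0.002,0,0,0,0,0.01],[0,0.002,0,0,0,0,0.01],[0,0.002,0,0,0,0,0.01]]'
for i in 1 ; do python3 -m jog '[[0,0.002,0,0,0,0,0.01],[0,0.002,0,0,0,0,0.01],[0,0.002,0,0,0,0,0.01],[0,0.002,0,0,0,0,0.01],[0,0.002,0,0,0,0,0.01]]'; done
python3 -m jog '[[0,0.002,0,0,0,0,0.01],[0,0.002,0,0,0,0,0.01],[0,0.002,0,0,0,0,0.01],[0,0.002,0,0,0,0,0.01],[0,0.002,0,0,0,0,0.01]]'
python3 -m jog '[[0,0.002,0,0,0,0,0.01],[0,0.002,0,0,0,0,0.01],[0,0.002,0,0,0,0,0.01],[0,0.002,0,0,0,0,0.01],[0,0.002,0,0,0,0,0.01]]'
python3 - <<'E'
from plan import *
s=sense();p,a,M=cur(); q=p[:2]-[675.2,25.8];c,d=np.cos(.107),np.sin(.107)
print(p,a,s['force'],'caddy',q@[c,d],q@[-d,c])
E
```

```text
time_s: 6.65
eef_pos: [504.3, 14.0, 67.9]
ee_rot: [0.0, 0.668, 0.744, 0.0]
force: [0.2, 0.4, -2.7]
grip_width: 0.266
grip_force: 98.0
time_s: 7.15
eef_pos: [514.1, 15.0, 67.8]
ee_rot: [-0.0, 0.668, 0.744, -0.0]
force: [-0.3, 0.4, -1.9]
grip_width: 0.269
grip_force: 98.0
time_s: 7.65
eef_pos: [524.0, 16.1, 67.8]
ee_rot: [-0.0, 0.668, 0.744, -0.0]
force: [0.3, 0.5, -2.7]
grip_width: 0.271
grip_force: 98.1
time_s: 8.15
eef_pos: [533.8, 17.2, 67.8]
ee_rot: [-0.0, 0.668, 0.744, -0.0]
force: [-1.8, 0.3, -1.9]
grip_width: 0.267
grip_force: 98.2
[533.81120462  17.16347343  67.75394552] 0.10645548650318976 [-1.84278365  0.25615345 -1.87088292] caddy -141.50253313766723 6.512615808774478
```

```bash
python3 -m jog '[[0,0.002,0,0,0,0,0.01],[0,0.002,0,0,0,0,0.01],[0,0.002,0,0,0,0,0.01],[0,0.002,0,0,0,0,0.01],[0,0.002,0,0,0,0,0.01]]' | grep -E 'force: \[|eef'
python3 -m jog '[[0,0.002,0,0,0,0,0.01],[0,0.002,0,0,0,0,0.01],[0,0.002,0,0,0,0,0.01],[0,0.002,0,0,0,0,0.01],[0,0.002,0,0,0,0,0.01]]' | grep -E 'force: \[|eef'
python3 -m jog '[[0,0.002,0,0,0,0,0.01],[0,0.002,0,0,0,0,0.01],[0,0.002,0,0,0,0,0.01],[0,0.002,0,0,0,0,0.01],[0,0.002,0,0,0,0,0.01]]' | grep -E 'force: \[|eef'
python3 -m jog '[[0,0.002,0,0,0,0,0.01],[0,0.002,0,0,0,0,0.01],[0,0.002,0,0,0,0,0.01],[0,0.002,0,0,0,0,0.01],[0,0.002,0,0,0,0,0.01]]' | grep -E 'force: \[|eef'
python3 -m jog '[[0,0.002,0,0,0,0,0.01],[0,0.002,0,0,0,0,0.01],[0,0.002,0,0,0,0,0.01],[0,0.002,0,0,0,0,0.01],[0,0.002,0,0,0,0,0.01]]' | grep -E 'force: \[|eef'
python3 - <<'E'
from plan import *
s=sense();p,a,M=cur(); q=p[:2]-[675.2,25.8];c,d=np.cos(.107),np.sin(.107)
print(p,a,s['force'],s['wrist_torque'],'caddy',q@[c,d],q@[-d,c])
im=eyes.capture('wrist'); cv2.imwrite('pics/w3.png',im[:,:,::-1])
E
```

```text
eef_pos: [543.9, 18.2, 67.8]
force: [-1.1, 0.2, -3.0]
eef_pos: [553.8, 19.3, 67.8]
force: [-2.7, -0.2, -1.8]
eef_pos: [563.8, 20.4, 67.8]
force: [-2.1, 0.3, -3.1]
eef_pos: [573.8, 21.4, 67.8]
force: [-1.6, -1.3, -2.8]
eef_pos: [583.7, 22.5, 67.8]
force: [-1.8, 0.0, -3.1]
[583.7013817   22.45519462  67.77120652] 0.10651888274391465 [-1.7883729   0.04850036 -3.09958444] [-0.0447963   0.33602936 -0.04924786] caddy -91.33254564798624 6.446004927752762
```

View pics/w3.png

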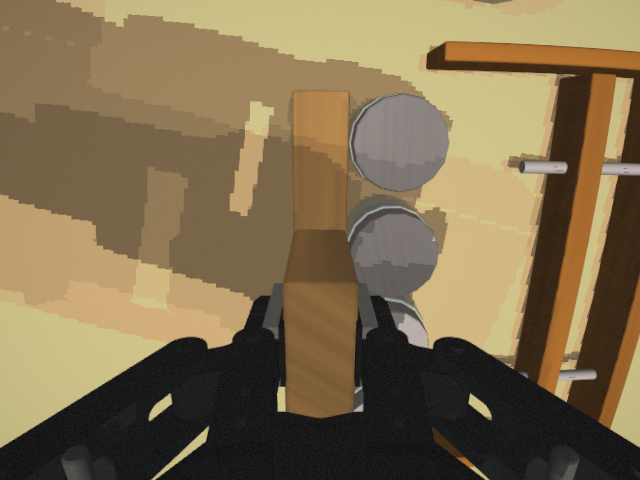

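The wrist view shows jars 1 and 2 touching the bar at (400,142) and (395,250), the left wall's end at (430,55) and the stop's front top edge running from (588,75) to (548,385). I'll check the stop's angle and distance from this view.

```bash
python3 - <<'E'
from plan import *
import cv2
im=cv2.imread('pics/w3.png')
for v in(90,130,200,250,300,340):
    r=im[v,430:640].astype(int); print(v,[int(x) for x in np.r_[r[80:210:5,2]]])
# rays
p,a,M=cur()
c,d=np.cos(.107),np.sin(.107)
for uv,z in [([(588,75),(548,385)],28),([(560,75),(520,360)],0),([(428,55)],30),([(428,68)],30)]:
    w=world('wrist',uv,z); q=w[:,:2]-[675.2,25.8]; print('caddy',(q@np.array([[c,-d],[d,c]])).round(1).tolist())
E
```

```text
90 [205, 204, 203, 204, 203, 202, 203, 204, 205, 205, 55, 56, 52, 56, 55, 53, 105, 164, 156, 157, 160, 196, 200, 198, 190, 59]
130 [208, 207, 207, 205, 205, 206, 207, 206, 205, 57, 60, 59, 56, 56, 54, 132, 166, 162, 161, 162, 204, 199, 203, 120, 59, 58]
200 [210, 208, 209, 209, 210, 199, 193, 59, 59, 52, 53, 58, 58, 162, 165, 163, 164, 164, 203, 203, 205, 58, 58, 57, 60, 60]
250 [209, 211, 209, 209, 209, 97, 56, 54, 50, 57, 59, 117, 167, 166, 169, 170, 206, 205, 206, 58, 60, 54, 66, 57, 61, 58]
300 [208, 208, 209, 128, 53, 54, 51, 58, 57, 125, 166, 172, 171, 173, 206, 205, 207, 62, 62, 57, 63, 59, 60, 58, 55, 160]
340 [208, 207, 59, 52, 51, 59, 58, 55, 163, 169, 175, 171, 204, 204, 205, 62, 58, 58, 59, 59, 56, 58, 53, 160, 152, 160]
caddy [[25.3, 99.5], [33.9, -59.4]]
caddy [[29.1, 102.3], [32.0, -62.2]]
caddy [[-46.9, 104.9]]
caddy [[-46.6, 99.8]]
```

```bash
python3 - <<'E'
from plan import *
c,d=np.cos(.107),np.sin(.107)
for uv,z in [([(558,90),(553,130),(543,200),(533,250),(523,300),(517,340)],0),([(589,90),(583,130),(574,200),(564,250),(554,300),(548,340)],28)]:
    w=world('wrist',uv,z); q=(w[:,:2]-[675.2,25.8])@np.array([[c,-d],[d,c]]); print(q.round(1).tolist(),'slope dyaw',-np.polyfit(q[:,1],q[:,0],1)[0])
E
```

```text
[[29.0, 95.0], [29.1, 75.1], [29.0, 38.2], [27.8, 9.7], [26.8, -21.1], [27.6, -47.8]] slope dyaw -0.014758040797716955
[[26.7, 93.2], [26.5, 75.9], [27.6, 43.9], [27.0, 19.2], [26.8, -7.5], [28.1, -30.7]] slope dyaw 0.007843659257739825
```

```bash
python3 -m jog '[[0,0.002,0,0,0,0,0.01],[0,0.002,0,0,0,0,0.01],[0,0.002,0,0,0,0,0.01],[0,0.002,0,0,0,0,0.01],[0,0.002,0,0,0,0,0.01]]' | grep -E 'force: \[|eef'
python3 -m jog '[[0,0.002,0,0,0,0,0.01],[0,0.002,0,0,0,0,0.01],[0,0.002,0,0,0,0,0.01],[0,0.002,0,0,0,0,0.01],[0,0.002,0,0,0,0,0.01]]' | grep -E 'force: \[|eef'
python3 -m jog '[[0,0.002,0,0,0,0,0.01],[0,0.002,0,0,0,0,0.01],[0,0.002,0,0,0,0,0.01],[0,0.002,0,0,0,0,0.01],[0,0.002,0,0,0,0,0.01]]' | grep -E 'force: \[|eef'
python3 -m jog '[[0,0.002,0,0,0,0,0.01],[0,0.002,0,0,0,0,0.01],[0,0.002,0,0,0,0,0.01],[0,0.002,0,0,0,0,0.01],[0,0.002,0,0,0,0,0.01]]' | grep -E 'force: \[|eef'
python3 -m jog '[[0,0.0015,0,0,0,0,0.01],[0,0.001,0,0,0,0,0.01],[0,0.001,0,0,0,0,0.01],[0,0.001,0,0,0,0,0.01],[0,0.001,0,0,0,0,0.01]]' | grep -E 'force: \[|eef'
python3 - <<'E'
from plan import *
s=sense();p,a,M=cur(); q=p[:2]-[675.2,25.8];c,d=np.cos(.107),np.sin(.107)
print(p,a,s['force'],s['wrist_torque'],'caddy',q@[c,d],q@[-d,c])
E
```

```text
eef_pos: [593.7, 23.5, 67.8]
force: [-1.6, -0.2, -2.0]
eef_pos: [603.6, 24.6, 67.8]
force: [-2.4, -0.4, -2.4]
eef_pos: [613.5, 25.7, 67.8]
force: [-2.7, -0.1, -1.2]
eef_pos: [623.5, 26.7, 67.8]
force: [-2.1, -0.6, -1.8]
eef_pos: [628.9, 27.3, 67.8]
force: [-2.0, -0.6, -2.4]
[628.88176937  27.30300373  67.81136371] 0.10652315791987099 [-1.95273754 -0.62668193 -2.41748728] [-0.05925005  0.46767944 -0.08103437] caddy -45.89282009945296 6.441007109284999
```

```bash
python3 -m jog '[[0,0.001,0,0,0,0,0.01],[0,0.001,0,0,0,0,0.01],[0,0.001,0,0,0,0,0.01],[0,0.001,0,0,0,0,0.01],[0,0.001,0,0,0,0,0.01]]' | grep -E 'force: \[|eef'
python3 -m jog '[[0,0.001,0,0,0,0,0.01],[0,0.001,0,0,0,0,0.01],[0,0.001,0,0,0,0,0.01],[0,0.001,0,0,0,0,0.01]]' | grep -E 'force: \[|eef'
python3 -m jog '[[0,0.001,0,0,0,0,0.01],[0,0.001,0,0,0,0,0.01],[0,0.001,0,0,0,0,0.01]]' | grep -E 'force: \[|eef'
python3 -m jog '[[0,0.001,0,0,0,0,0.01],[0,0.001,0,0,0,0,0.01]]' | grep -E 'force: \[|eef'
```

```text
eef_pos: [633.9, 27.8, 67.8]
force: [-3.4, -0.7, -2.1]
eef_pos: [637.8, 28.2, 67.8]
force: [-1.9, -0.6, -2.0]
eef_pos: [640.8, 28.6, 67.8]
force: [-2.8, 0.1, -1.3]
eef_pos: [642.8, 28.8, 67.8]
force: [-2.1, -0.0, -1.7]
```

```bash
python3 -m jog '[[0,0.001,0,0,0,0,0.01]]' | grep -E 'force: \[|eef'
python3 -m jog '[[0,0.001,0,0,0,0,0.01]]' | grep -E 'force: \[|eef'
python3 -m jog '[[0,0.001,0,0,0,0,0.01]]' | grep -E 'force: \[|eef'
```

```text
eef_pos: [643.8, 28.9, 67.8]
force: [-2.1, -0.4, -2.6]
eef_pos: [644.8, 29.0, 67.8]
force: [-1.9, -0.2, -1.7]
eef_pos: [645.8, 29.1, 67.8]
force: [-1.9, 0.4, -1.8]
```

```bash
python3 -m jog '[[0,0.001,0,0,0,0,0.01]]' | grep -E 'force: \[|eef'
python3 -c "
from rig import sense
s=sense();print(s['force'],s['wrist_torque'])"
```

```text
eef_pos: [646.8, 29.2, 67.8]
force: [-2.9, -1.0, -1.6]
[-2.87628712 -1.02788093 -1.64443706] [ 0.01055847  0.42927515 -0.06461986]
```

```bash
python3 -m jog '[[0,0.001,0,0,0,0,0.01]]' | grep -E 'force: \[|eef'
python3 -m jog '[[0,0.001,0,0,0,0,0.01]]' | grep -E 'force: \[|eef'
```

```text
eef_pos: [647.8, 29.3, 67.8]
force: [-1.6, -0.4, -2.9]
eef_pos: [648.4, 29.3, 67.7]
force: [-7.5, -1.7, 0.8]
```

```bash
python3 -m jog '[[0,0.001,0,0,0,0,0.01]]' | grep -E 'force: \[|eef'
python3 -c "
from rig import sense
s=sense();print(s['time_s'],s['force'],s['wrist_torque'])"
```

```text
eef_pos: [648.7, 29.3, 67.7]
force: [-9.8, -2.2, 3.1]
15.3 [-9.81074228 -2.17533053  3.06947718] [-0.29807288  2.05442462  0.39285404]
```

```bash
python3 -m jog '[[0,-0.0004,0,0,0,0,0.01]]' | grep -E 'force: \[|eef'
python3 -m jog '[[0,0,0,0,0,0,0.01]]' | grep -E 'force: \[|eef'
python3 - <<'E'
from plan import *
s=sense();p,a,M=cur(); print(p,a,s['force'],s['wrist_torque'])
im=eyes.capture('wrist'); cv2.imwrite('pics/w4.png',im[:,:,::-1])
im=eyes.capture('scene')
P=pix('scene',[[648,25,20]])[0];print(P)
x,y=int(P[0]),int(P[1]);x0=max(0,x-150);y0=max(0,y-110)
cv2.imwrite('pics/s4.png',cv2.resize(im[y0:y0+220,x0:x0+300,::-1],(780,572),interpolation=cv2.INTER_CUBIC))
E
```

```text
eef_pos: [648.6, 29.3, 67.7]
force: [-5.2, -1.1, -0.0]
eef_pos: [648.6, 29.3, 67.7]
force: [-6.5, -2.1, 0.3]
[648.61536837  29.33437099  67.6878557 ] 0.10732960813738945 [-6.47447763 -2.09530658  0.30358558] [-0.14178076  1.25621564  0.37126043]
[296.24219505 287.13990459]
```

View pics/w4.png

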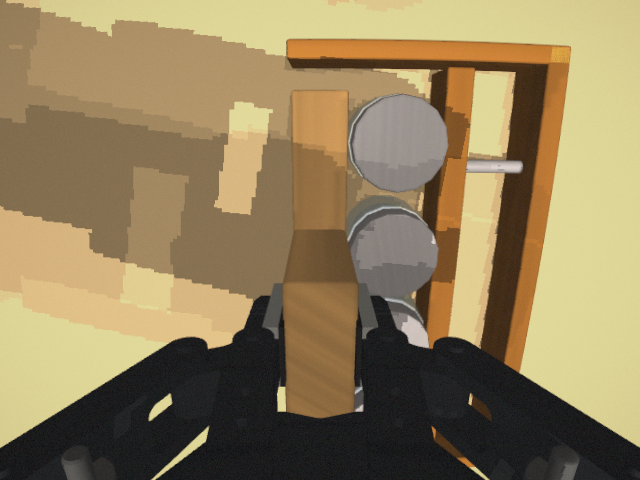

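View pics/s4.png

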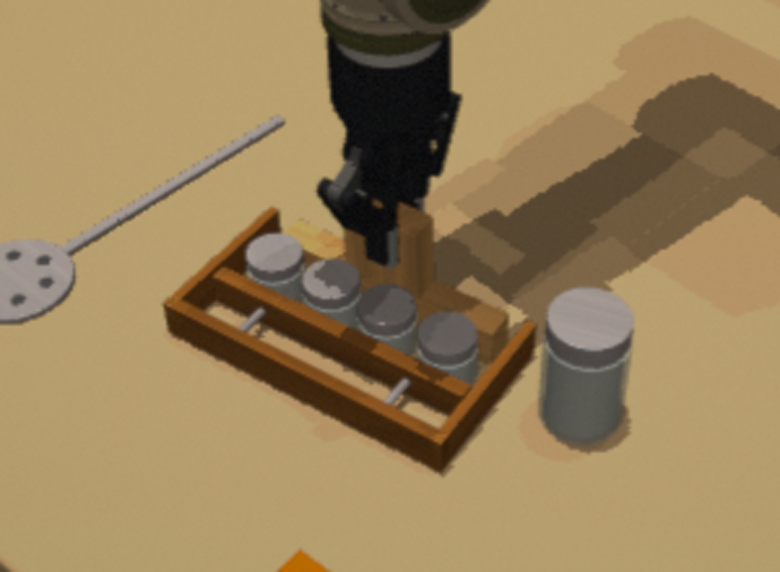

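The wrist and scene views show all four jars upright between bar and stop. The moment about z rose to +0.38 N m, so the load sits on the +y end. I'll square the bar by feel.

```bash
cat > st.py <<'E'
from rig import sense
import numpy as np
s=sense();print(s['time_s'],s['eef_pos'].round(1),'F',s['force'].round(1),'M',s['wrist_torque'].round(2))
E
for k in 1; do python3 -m jog '[[0,0,0,0,0,-0.004,0.01]]' >/dev/null; python3 st.py; done
python3 -m jog '[[0,0,0,0,0,0,0.01]]' >/dev/null; python3 st.py
python3 -m jog '[[0,0,0,0,0,-0.004,0.01]]' >/dev/null; python3 st.py
python3 -m jog '[[0,0,0,0,0,0,0.01]]' >/dev/null; python3 st.py
```

```text
15.7 [648.7  29.3  67.7] F [-6.2 -0.9 -1.4] M [-0.09  1.09  0.14]
15.8 [648.7  29.3  67.7] F [-4.4 -1.4  0.4] M [-0.19  1.12  0.22]
15.9 [648.7  29.4  67.6] F [-5.4 -1.9 -0.5] M [-0.09  1.11 -0.05]
16.0 [648.7  29.4  67.6] F [-5.9 -0.8 -0.2] M [-0.13  1.1  -0.11]
```

```bash
python3 -m jog '[[0,0.0003,0,0,0,0,0.01]]' >/dev/null; python3 st.py
python3 -m jog '[[0,0,0.0004,0,0,0,0.01]]' >/dev/null; python3 st.py
python3 -m jog '[[0,0,0.0003,0,0,0,0.01]]' >/dev/null; python3 st.py
python3 -m jog '[[0,0,0,0,0,0,0.01],[0,0,0,0,0,0,0.01]]' >/dev/null; python3 st.py
```

```text
16.1 [648.7  29.4  67.6] F [-7.4 -1.   1.5] M [-0.18  1.52 -0.08]
16.2 [648.7  29.4  67.3] F [-7.6 -1.3  1.5] M [-0.21  1.52 -0.1 ]
16.3 [648.7  29.5  67.1] F [-7.7 -2.1  2. ] M [-0.22  1.55 -0.07]
16.5 [648.7  29.4  67. ] F [-7.5 -1.   1.3] M [-0.23  1.49 -0.04]
```

```bash
python3 -m jog '[[0,0,0.0003,0,0,0,0.01],[0,0,0,0,0,0,0.01]]' >/dev/null; python3 st.py
python3 -m jog '[[0,0,0.0003,0,0,0,0.01],[0,0,0,0,0,0,0.01]]' >/dev/null; python3 st.py
python3 -m jog '[[0,0,0.0003,0,0,0,0.01],[0,0,0,0,0,0,0.01]]' >/dev/null; python3 st.py
```

```text
16.7 [648.7  29.5  66.9] F [-8.4  0.1  3.2] M [-0.27  1.6  -0.08]
16.9 [648.7  29.5  67. ] F [-9.   0.2  4.6] M [-0.24  1.79 -0.13]
17.1 [648.7  29.5  67. ] F [-10.3  -1.1   7.1] M [-0.24  1.99 -0.1 ]
```

```bash
python3 -m jog '[[0,-0.0004,-0.0003,0,0,0,0.01],[0,0,0,0,0,0,0.01]]' >/dev/null; python3 st.py
python3 -m jog '[[0,0,0,0,0,0,0.01],[0,0,0,0,0,0,0.01],[0,0,0,0,0,0,0.01]]' 20 ; python3 st.py
```

```text
17.3 [648.6  29.5  66.9] F [-6.9 -0.4  4.1] M [-0.19  1.4  -0.12]
time_s: 17.6
eef_pos: [648.7, 29.5, 66.9]
ee_rot: [-0.001, 0.665, 0.746, -0.001]
force: [-7.3, 0.3, 4.3]
grip_width: 0.27
grip_force: 99.0
17.6 [648.7  29.5  66.9] F [-7.3  0.3  4.3] M [-0.12  1.38 -0.05]
```

```bash
python3 -m jog '[[0,0,0,0,0,0,0.028],[0,0,0,0,0,0,0.032]]' | grep grip; python3 st.py
python3 -m jog '[[0,0,0,0,0,0,0.04],[0,0,0,0,0,0,0.05],[0,0,0,0,0,0,0.06],[0,0,0,0,0,0,0.06],[0,0,0,0,0,0,0.06]]' | grep grip; python3 st.py
python3 - <<'E'
from plan import *
im=eyes.capture('wrist'); cv2.imwrite('pics/w5.png',im[:,:,::-1])
E
```

```text
grip_width: 0.376
grip_force: 0.0
17.8 [649.9  29.4  67. ] F [ 0.1  0.7 -0.1] M [-0.01  0.02 -0.01]
grip_width: 0.701
grip_force: 0.0
18.3 [649.2  29.5  66.5] F [-0.7 -0.1 -0.4] M [-0.03  0.06  0.04]
```

View pics/w5.png

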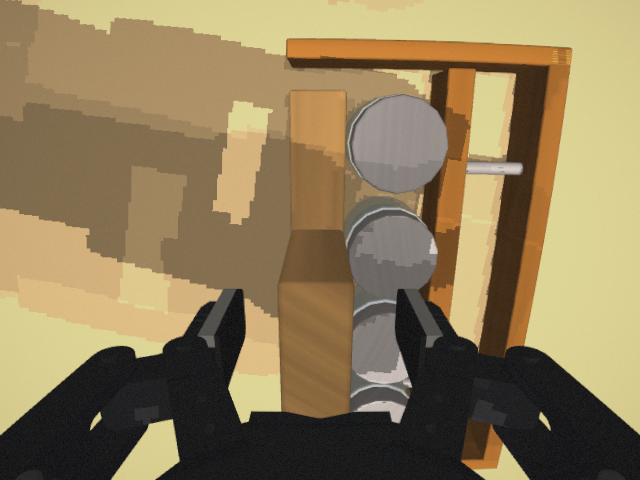

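The jars are upright and the released bar stands behind them. However, the block moved from 285–357 px to 279–352 px as its pitch under load relaxed, so there is likely a gap of about 0.5 mm. I'll regrip, bring it up to light contact and release with almost no load.

```bash
python3 -m jog '[[0,-0.0022,0,0,0,0,0.06],[0,0,0,0,0,0,0.05],[0,0,0,0,0,0,0.02],[0,0,0,0,0,0,0.01],[0,0,0,0,0,0,0.01]]' 60 | grep grip; python3 st.py
python3 -m jog '[[0,0,0,0,0,0,0.01],[0,0,0,0,0,0,0.01],[0,0,0,0,0,0,0.01]]' | grep grip; python3 st.py
```

```text
grip_width: 0.271
grip_force: 59.4
18.85 [647.2  29.2  66.7] F [ 0.5 -1.1  0.7] M [-0.02 -0.08 -0.02]
grip_width: 0.27
grip_force: 59.4
19.15 [647.2  29.2  66.7] F [0.6 0.3 2.5] M [ 0.05 -0.12  0.01]
```

Creep forward in small steps.

```bash
python3 -m jog '[[0,0.0003,0,0,0,0,0.01],[0,0,0,0,0,0,0.01]]' >/dev/null; python3 st.py
python3 -m jog '[[0,0.0003,0,0,0,0,0.01],[0,0,0,0,0,0,0.01]]' >/dev/null; python3 st.py
python3 -m jog '[[0,0.0003,0,0,0,0,0.01],[0,0,0,0,0,0,0.01]]' >/dev/null; python3 st.py
```

```text
19.35 [647.3  29.2  66.6] F [-0.4 -0.2  2.7] M [-0.02  0.26 -0.02]
19.55 [647.4  29.2  66.6] F [-2.5 -0.2  5.7] M [-0.15  0.7   0.03]
19.75 [647.4  29.3  66.6] F [-3.  -1.1  5.6] M [-0.25  1.03  0.03]
```

```bash
python3 -m jog '[[0,0,-0.0005,0,0,0,0.01],[0,0,0,0,0,0,0.01]]' >/dev/null; python3 st.py
python3 -m jog '[[0,0,-0.0004,0,0,0,0.01],[0,0,0,0,0,0,0.01]]' >/dev/null; python3 st.py
python3 -m jog '[[0,0.0003,0,0,0,0,0.01],[0,0,0,0,0,0,0.01]]' >/dev/null; python3 st.py
```

```text
19.95 [647.6  29.3  66.6] F [-2.  -0.8  1.2] M [-0.17  0.61 -0.02]
20.15 [647.6  29.4  66.7] F [-0.6  0.4 -3.2] M [ 0.02  0.17 -0.06]
20.35 [647.8  29.4  66.9] F [-1.2 -1.2 -4.4] M [-0.02  0.53 -0.2 ]
```

```bash
python3 -m jog '[[0,0.0003,0,0,0,0,0.01],[0,0,0,0,0,0,0.01]]' >/dev/null; python3 st.py
python3 -m jog '[[0,0.0003,0,0,0,0,0.01],[0,0,0,0,0,0,0.01]]' >/dev/null; python3 st.py
```

```text
20.55 [648.   29.5  66.9] F [-3.2 -1.1 -5.2] M [ 0.03  0.93 -0.26]
20.75 [648.1  29.4  66.9] F [-5.5 -0.2 -3.3] M [-0.06  1.22 -0.25]
```

```bash
python3 -m jog '[[0,0,0,0,0,0.003,0.01],[0,0,0,0,0,0,0.01],[0,0,0,0,0,0,0.01]]' >/dev/null; python3 st.py
python3 -m jog '[[0,-0.0003,0.0002,0,0,0,0.01],[0,0,0,0,0,0,0.01]]' >/dev/null; python3 st.py
python3 -m jog '[[0,-0.0002,0.0002,0,0,0,0.01],[0,0,0,0,0,0,0.01]]' >/dev/null; python3 st.py
```

```text
21.05 [648.1  29.5  66.9] F [-5.5 -1.2 -3.9] M [-0.05  1.26 -0.07]
21.25 [648.   29.5  67. ] F [-4.7 -0.2 -4. ] M [ 0.01  1.17 -0.1 ]
21.45 [648.   29.4  66.9] F [-5.   0.2 -3.3] M [ 0.08  1.13 -0.04]
```

```bash
python3 -m jog '[[0,-0.0003,0.0002,0,0,0,0.01],[0,0,0,0,0,0,0.01]]' >/dev/null; python3 st.py
python3 -m jog '[[0,-0.0002,0.0002,0,0,0,0.01],[0,0,0,0,0,0,0.01]]' >/dev/null; python3 st.py
python3 -c "
from plan import *
print(cur())"
```

```text
21.65 [647.9  29.4  66.9] F [-4.7  0.2 -1.7] M [0.11 1.11 0.01]
21.85 [647.9  29.4  66.8] F [-3.7  1.2 -0.5] M [ 0.21  1.07 -0.02]
(array([647.87995565,  29.4387478 ,  66.83212998]), 0.11164091460744198, array([[-1.11409172e-01,  9.93774550e-01,  3.73194985e-04],
       [ 9.93774619e-01,  1.11409141e-01,  1.03212719e-04],
       [ 6.09928403e-05,  3.82370547e-04, -9.99999925e-01]]))
```

```bash
python3 -m jog '[[0,-0.0003,0.0001,0,0,0,0.01],[0,0,0,0,0,0,0.01]]' >/dev/null; python3 st.py
python3 -m jog '[[0,-0.0003,0.0001,0,0,0,0.01],[0,0,0,0,0,0,0.01]]' >/dev/null; python3 st.py
```

```text
22.05 [647.8  29.4  66.7] F [-2.9  1.4 -1.2] M [ 0.26  0.7  -0.04]
22.25 [647.7  29.2  66.7] F [-1.   2.2 -1.6] M [ 0.22  0.31 -0.01]
```

```bash
python3 -m jog '[[0,0,0,0,0,0,0.028],[0,0,0,0,0,0,0.032]]' | grep grip; python3 st.py
python3 -m jog '[[0,0,0,0,0,0,0.04],[0,0,0,0,0,0,0.05],[0,0,0,0,0,0,0.06],[0,0,0,0,0,0,0.06],[0,0,0,0,0,0,0.06]]' | grep grip; python3 st.py
python3 - <<'E'
from plan import *
im=eyes.capture('wrist'); cv2.imwrite('pics/w6.png',im[:,:,::-1])
A,B,C=[cv2.imread(f'pics/w{i}.png') for i in(4,5,6)]
# left: jar1 contact region, compare edge profiles rows 130-160
for n,I in zip('456',(A,B,C)):
    for v in(142,252,330): print(n,v,[int(x) for x in I[v-1:v+2,338:360].mean((0,2))])
E
```

```text
grip_width: 0.376
grip_force: 0.0
22.45 [647.8  28.9  66.9] F [0.1 0.7 1.1] M [-0.03  0.03  0.01]
grip_width: 0.699
grip_force: 0.0
22.95 [647.2  29.2  66.4] F [-0.4  0.6  0.2] M [-0.01 -0.01  0.01]
4 142 [150, 150, 149, 147, 146, 145, 144, 146, 131, 105, 159, 157, 95, 75, 98, 124, 148, 160, 159, 157, 157, 155]
4 252 [71, 75, 75, 73, 73, 73, 73, 74, 71, 73, 71, 71, 87, 103, 109, 108, 108, 107, 112, 125, 128, 130]
4 330 [108, 107, 105, 106, 104, 106, 105, 105, 105, 106, 105, 106, 107, 107, 104, 101, 100, 81, 36, 30, 32, 31]
5 142 [145, 144, 142, 143, 140, 141, 127, 94, 98, 137, 174, 112, 76, 84, 114, 142, 152, 156, 155, 153, 152, 152]
5 252 [72, 73, 73, 72, 70, 72, 69, 71, 70, 70, 69, 91, 103, 106, 106, 105, 104, 105, 120, 126, 127, 129]
5 330 [103, 103, 103, 104, 103, 104, 103, 104, 102, 103, 102, 99, 96, 95, 82, 98, 116, 128, 129, 129, 126, 127]
6 142 [144, 146, 146, 146, 145, 143, 144, 142, 141, 140, 138, 127, 97, 116, 170, 140, 84, 74, 91, 115, 144, 154]
6 252 [71, 71, 70, 72, 71, 72, 71, 71, 71, 72, 72, 71, 71, 71, 70, 75, 99, 111, 124, 128, 128, 127]
6 330 [104, 106, 106, 104, 103, 102, 102, 102, 102, 102, 104, 102, 103, 103, 103, 103, 102, 102, 99, 98, 95, 81]
```

Contact with the row is now tight (edge-to-glass spacing within about 0.2 mm of the pressed state). Lifting straight off.

```bash
python3 -m jog '[[0,0,-0.005,0,0,0,0.07],[0,0,-0.01,0,0,0,0.07],[0,0,-0.02,0,0,0,0.07],[0,0,-0.03,0,0,0,0.07],[0,0,-0.04,0,0,0,0.07]]' | grep -v rot
python3 -m jog '[[0,-0.03,-0.04,0,0,0,0.07],[0,-0.05,-0.02,0,0,0,0.07],[0,-0.05,0,0,0,0,0.07],[0,-0.05,0,0,0,0,0.07],[0,-0.05,0,0,0,0,0.07]]' | grep -v rot
python3 -m jog '[[0,-0.04,0,0,0,0,0.07],[0,0,0,0,0,0,0.07],[0,0,0,0,0,0,0.07]]' | grep -v rot
python3 - <<'E'
from plan import *
im=eyes.capture('top')[:,:,::-1]; sc=eyes.capture('scene')[:,:,::-1]
a=cv2.resize(im[140:270,220:390],(510,390),interpolation=cv2.INTER_CUBIC)
b=cv2.resize(sc[200:350,200:400],(520,390),interpolation=cv2.INTER_CUBIC)
o=cv2.resize(np.hstack([a,b]),(800,303)); cv2.imwrite('pics/f.png',o)
E
```

```text
time_s: 23.5
eef_pos: [646.6, 29.3, 172.1]
force: [0.9, 0.3, 0.8]
grip_width: 0.818
grip_force: 0.0
time_s: 24.0
eef_pos: [420.2, 4.1, 230.7]
force: [0.5, -1.6, 1.5]
grip_width: 0.818
grip_force: 0.0
time_s: 24.3
eef_pos: [382.7, -0.6, 231.2]
force: [0.3, 0.2, 0.0]
grip_width: 0.814
grip_force: 0.0
```

View pics/f.png

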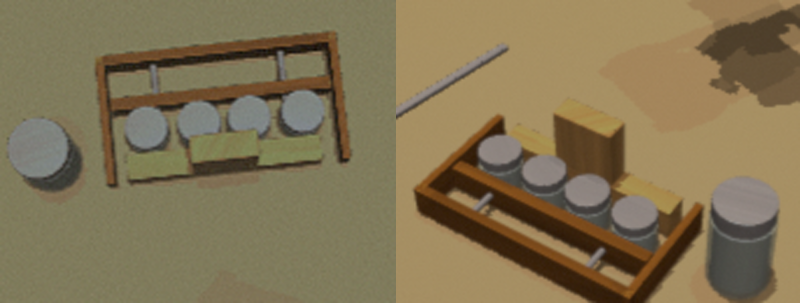

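The final picture shows the four jars upright in a row against the stop. The straightedge stands square along them between the walls, and the tall jar and skimmer have not moved.

```bash
python3 -c "
from rig import finish_job
print(finish_job())"
```

```text
the job is handed in; nothing more can be done
None
```

I handed in the job at about 24 s of the 56 s limit: the four jars stand upright in a row, pressed snug on the stop at about 7 N, and the straightedge is left standing square along them. The push peaked at about 10 N, and the only doubt is a gap between bar and jars of up to about 0.2 mm, judged from one wrist image at one jar; nothing else in the final views was disturbed.

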